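Set the saw in the mitre box for the next stick

TASK

The next stick is to be sawn to length in the mitre box: push the batten along the channel until it is home against the stop block, then take the big saw with the closed handle out of its stand by its metal back and lower it into the straight slot of the mitre box, the one square across the middle, handle towards you. Finish while still gripping the saw by its back, upright and level in both walls' slots with its teeth resting lightly on the batten, ready for the first stroke. Leave the small saw, the glue bottle and the glued lattice where they are.

Things in the scene. Friction and masses are not known exactly. Their poses are not given: they have to be found in the camera images.
- mitre_box: Sizes in mm. Wooden mitre box fixed to the bench: a channel along its own y, 300 long (y -150 to 150), 90 wide (x), 68 high. Origin: centre of its underside. Channel floor at z 18; channel 54 wide (x -27 to 27) between two walls 18 thick. Three slots cut both walls: the straight one (see slot) and two at 45 degrees, crossing the centre line at y -85 and 85, not used here.
- slot (a point): Centre of the straight slot, midway between the walls, at the height of their tops (68 above the bench); axes as the mitre box. The slot runs along x at the middle of the box's length, through both walls (x 27 to 45 and -45 to -27): 4 wide, open at the top, cut down to the channel floor; the topmost 4 of its mouths are bevelled out to 10 wide.
- stop (a point): Middle of the face of the wooden stop block, at channel floor height (mitre box x 0, y 130, z 18). The block is fixed in the channel at the box's +y end, 20 long, its top 52 above the bench; the face looks to -y, towards the batten.
- batten: Straight wooden batten 34 wide (x), 320 long (y), 24 thick, about 0.13 kg, lying loose in the channel, its top 42 above the bench. Origin: centre of its underside. Its +y end starts 25 to 60 short of the stop face; its -y end sticks out of the open end of the box and can be pushed there (slides with under 2 N). Home, its origin lies at y -30 of the box and 40 still stick out.
- till: Plywood saw stand fixed to the bench: base board 200 (x) by 170 (y), 15 thick, two uprights across it at x -65 and 85 (18 thick, tops at z 54). Each has two kerfs, 4 wide and open at the top, at y -45 and 45; a saw stands in each pair of kerfs, along the stand's x, teeth on the base board. Origin: centre of its underside.
- saw: Big tenon saw: closed dark wooden handle, brass back, about 0.45 kg. Origin: on the tooth edge below the balance point; x from handle to toe, z up from teeth to back. Blade 2 thick, x -105 to 195, 70 high; above it the metal back, 10 thick, z 70 to 86, as long as the blade. Handle 22 thick, x -90 to -201, z 2 to 112. Stands in one pair of kerfs, origin at stand x 0, leaning up to 3 degrees.
- saw_grip (a point): Balance point of the big saw, in the metal back at half its height (saw x 0, z 78): grip it here from above, fingers closing across the 10 thickness.
- saw_toe (a point): Front end of the big saw's tooth edge (saw x 195, z 0).
- saw_heel (a point): Rear end of the big saw's tooth edge (saw x -105, z 0).
- small_saw: Bystander: small backed saw with a straight turned light-wood handle 29 thick; blade 200 long, 52 high with its dark back; stands in the other pair of kerfs, 90 beside the big saw. Origin on its tooth edge, x towards its toe.
- glue_bottle: Bystander: white glue bottle, 60 across, 170 high, standing on the bench. Origin: centre of its underside.
- lattice: Bystander: small glued-up lattice of light sticks, 70 by 70, 60 high, on the bench. Origin: centre of its underside.

How it is judged:
On the way:
1. the batten is home against the stop block (y of batten in the frame of mitre_box above -0.033 m), for 0.2 s.
At the end, for the whole second after the job is handed in: Batten flat, within 4 mm of the stop. Big saw in the straight slots of both walls, ends of its tooth edge within 8 mm of the slot line and 12 mm below the wall tops, upright to 0.1 rad, at rest, bearing on the batten with 0.5 to 25 N, gripped by its back (4 N, TCP under 100 mm above the teeth) (y of batten in the frame of mitre_box above -0.034 m and z of batten in the frame of mitre_box below 0.022 m and x of saw_toe in the frame of mitre_box above 0.05 m and x of saw_heel in the frame of mitre_box below -0.05 m and y of saw_toe in the frame of mitre_box between -0.008 and 0.008 m and y of saw_heel in the frame of mitre_box between -0.008 and 0.008 m and z of each of saw_toe, saw_heel in the frame of mitre_box below 0.056 m and angle between saw's own z axis and vertical below 0.1 rad and linear speed of saw below 0.02 m/s and contact force between saw and batten between 0.5 and 25 N and contact force between the fingers and saw above 4 N and z of the grasp point in the frame of saw below 0.1 m and x of the grasp point in the frame of saw above -0.09 m); the arm keeps its last pose, push and grip.
It fails at once if the small saw is disturbed by more than 30 mm (distance of small_saw from where it was at the start of the episode above 0.03 m).
It fails at once if the glue bottle is moved by more than 30 mm (distance of glue_bottle from where it was at the start of the episode above 0.03 m).
It fails at once if the lattice is moved by more than 30 mm (distance of lattice from where it was at the start of the episode above 0.03 m).
It also fails if it takes over 51 s, if anything falls off the work surface, if the arm or the gripper's body presses on something with over 40 N, if the wrist force passes 120 N, or if a joint passes its speed limit or range.

ROBOT

A 6-joint arm with a two-finger parallel gripper is mounted at the origin on the work surface. World frame = base frame: x ahead of the robot, y to its left, z up, the work surface at z = 0. Lengths are in m, angles in rad, forces in N, time in s.
With the tool pointing down it reaches from about 0.325 to 0.775 m from the base axis. Payload 5.5 kg.
Tool frame: the origin (TCP) lies between the finger pads, 19 mm behind the fingertips; this is the grasp point; z points along the fingers, y is the line along which they close (so a half turn about z gives the same grasp; the last joint's range is limited). The gripper opens to 85 mm and grips with 20 to 120 N. Pads are 22 mm wide; open, the fingers measure 114 mm over their backs; the gripper's body (76 mm by 85 mm) begins 54 mm behind the grasp point. The pads swing forward as they close: fully open they stand 13 mm farther back than shut.
Start: joints at [1.292, 0.091, 1.231, -0, 1.82, -0.057], TCP at [0.132, 0.585, 0.25] pointing down, gripper open.
Joint ranges: [-2.87, 2.87], [-0.86, 2.18], [0.17, 2.46], [-1.51, 4.65], [0.06, 2.69], [-2.65, 2.65]. Speed limits (rad/s): [2.57, 2.57, 3.01, 3.14, 3.14, 3.14].

INTERFACE

Orientations are given as a 3x3 rotation matrix whose columns are the frame's x, y, z axes.
In Python, from plant import arm gives the robot as it stands.
- The arm moves only by the tool carry_out, never from a script. Its argument "deltas" is a list of rows, each a list of 5 numbers: the closure, from 0 (fully open) to 1 (shut), then the shift along the tool's x, y, z in m, then the turn about the tool's z in rad. A call has 1 to 12 rows; each row shifts and turns the commanded pose from where the row before left it, along the tool's axes as they then stand; what a row does not reach is not made up. A row lasts 1/10 s, in which the tool goes at most 50 mm and 8.59 degrees, less where a joint would pass 70% of its speed; a pose out of reach is approached as far as the arm can. A call with a gripper value outside its range is refused whole. The fingers move at their own pace and stop on an object; "squeeze" is the grip in N (left out, the last holds). Time passes only in rows, so rows that do not move let the fingers close. It gives the time, the measured TCP pose, the force, the opening and the grip force at its end, in the units of the state.
- arm.state(): the state, without advancing time (a new reading comes with each control period).
- arm.snapshot(name): name is "scene" or "top" or "wrist"; returns a dict with "frame" (400x640x3 uint8, red, green, blue), "depth" (400x640 float32, m along the optical axis (not along the pixel's ray), 0 where there is no reading), "fx", "fy", "cx", "cy" (pixels), "extrinsics" (4x4, takes a point from camera to world coordinates). Camera axes: x right, y down, z forward; pixel columns grow to the right and rows downward; lengths in m; the calibration is good to about 2 mm. A picture is of the moment at which its call begins.
- arm.close_job(): hands the job in; it is judged then, once.
The state is a dict: "t": time; "qpos": joint angles; "qd": joint speeds; "joint_torque": joint torques, N m; "tcp_pos": TCP position; "ee_rot": TCP orientation; "contact_force": force on the tool from outside, world axes, zero at the start; "ft_torque": the same for the moment, N m; "gripper_width": finger opening in m; "grip_force": force on a finger pad.
Only numpy, scipy, OpenCV 4.12 (cv2) and the standard library are available. Lean on these libraries where they do the work, as an engineer would, in place of code of your own. Each camera call takes 0.05 s, during which the arm holds its last target. There are 200 camera calls.

## Working session

There is one attempt and no reset: what is moved stays moved. The work goes in short steps, Python scripts to look and compute and a tool call to move; the robot and the scene stay as the last step left them, time stands still between calls to the robot, and variables do not carry over. Pictures are saved under pics/ and viewed, at most 10 in all, crops included, and the job is handed in when it is done.

Besides the shell and the picture viewer there is one more tool, called by a JSON object that holds its "fn" and its "kwargs". carry_out: Moves the arm, as the interface text tells. Its arguments: {"type":"object","properties":{"deltas":{"type":"array","items":{"type":"array","items":{"type":"number"}}},"squeeze":{"type":"number"}},"required":["deltas"]}

```bash
mkdir -p pics; ls; cat > h.py <<'E'
import numpy as np,cv2
from plant import arm
def cloud(s):
    d=s["depth"]; v,u=np.mgrid[:400,:640]
    p=np.stack([(u-s["cx"])/s["fx"]*d,(v-s["cy"])/s["fy"]*d,d],-1)
    E=np.array(s["extrinsics"]); return p@E[:3,:3].T+E[:3,3]
def proj(s,P):
    E=np.array(s["extrinsics"]); q=(np.asarray(P)-E[:3,3])@E[:3,:3]
    return q[...,0]/q[...,2]*s["fx"]+s["cx"], q[...,1]/q[...,2]*s["fy"]+s["cy"]
def snap(n,f):
    s=arm.snapshot(n); cv2.imwrite("pics/"+f+".png",s["frame"][...,::-1]); np.save("pics/"+f+".npy",s,allow_pickle=True); return s
E
python3 - <<'E'
from h import *
for n in("top","scene"):
    s=snap(n,n+"0"); print(n,s["fx"],s["cx"],s["cy"],np.round(s["extrinsics"],3).tolist())
print(arm.state())
E
```

```text
pics
top 436.19624033745623 317.7200022085611 193.9745428128931 [[0.027, -0.993, 0.116, 0.435], [-1.0, -0.027, -0.002, 0.059], [0.005, -0.116, -0.993, 1.1], [0.0, 0.0, 0.0, 1.0]]
scene 441.1831390132212 328.138359710031 202.90162474425878 [[-0.734, 0.39, -0.556, 1.176], [0.679, 0.447, -0.583, 0.67], [0.021, -0.805, -0.593, 0.714], [0.0, 0.0, 0.0, 1.0]]
{'t': 0.1, 'qpos': array([ 1.29229636e+00,  9.18011834e-02,  1.23181083e+00, -2.24130596e-05,
        1.81978998e+00, -5.66778729e-02]), 'qd': array([-6.82504592e-05, -2.35265941e-03, -1.77190180e-03,  2.52738312e-04,
        8.69826131e-04,  4.48257995e-05]), 'joint_torque': array([ 2.31573911e-03, -4.60213029e+01, -4.19221008e+01, -2.12221750e-05,
        1.05725197e-02, -4.75993295e-05]), 'tcp_pos': array([0.13193731, 0.58508039, 0.24892774]), 'ee_rot': array([[-9.75496965e-01,  2.20012374e-01, -4.76527773e-04],
       [ 2.20012875e-01,  9.75495406e-01, -1.74559673e-03],
       [ 8.07977732e-05, -1.80766656e-03, -9.99998363e-01]]), 'contact_force': array([ 0.26433786,  0.41859553, -0.04417411]), 'ft_torque': array([-0.01782817,  0.0285539 ,  0.01927863]), 'grip_force': 0.0, 'gripper_width': 0.08514826386019257}
```

View pics/top0.png

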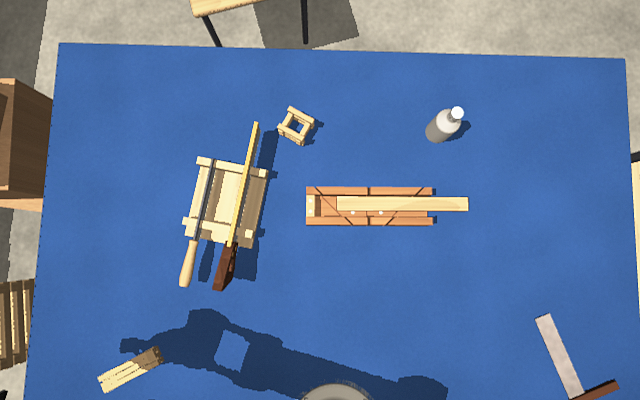

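View pics/scene0.png

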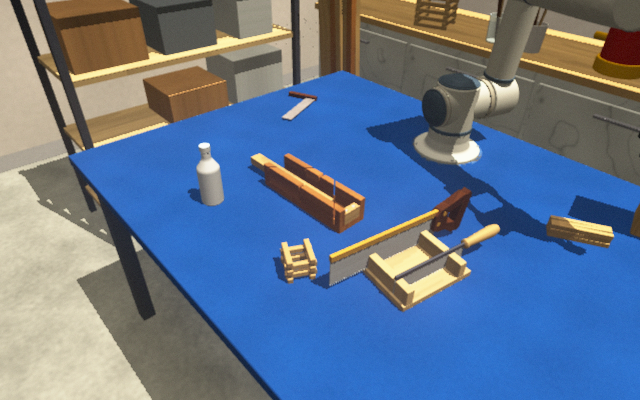

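The top view shows the box around (370,206), with the stop at the left end (~320,205) and the batten end at (468,204). The big saw's brass back runs from (255,122) to (230,245), with its handle at (225,270) towards the robot. The small saw is to its left, the lattice is at (297,125) and the bottle at (445,125). Both views agree.

```bash
python3 - <<'E'
from h import *
s=np.load("pics/top0.npy",allow_pickle=True).item(); P=cloud(s); f=s["frame"].astype(int); hsv=cv2.cvtColor(s["frame"],cv2.COLOR_RGB2HSV)
v,u=np.mgrid[:400,:640]
def reg(u0,u1,v0,v1,z0,z1): return (u>=u0)&(u<=u1)&(v>=v0)&(v<=v1)&(P[...,2]>z0)&(P[...,2]<z1)
def rect(m,n):
    q=P[m]; r=cv2.minAreaRect((q[:,:2]*1000).astype(np.float32)); print(n,m.sum(),"z med",np.median(q[:,2]).round(4),"rect",np.round(r[0],1),np.round(r[1],1),round(r[2],2))
    c=q[:,:2].mean(0); w,V=np.linalg.eigh(np.cov(q[:,:2].T)); print("   mean",c.round(4),"dir",V[:,1].round(4), "angle deg",np.degrees(np.arctan2(V[1,1],V[0,1])).round(2))
rect(reg(295,480,175,240,.058,.08),"walls")
rect(reg(295,480,175,240,.034,.0455),"batten")
for nm,a in(("wallU",(295,440,180,197)),("wallL",(295,440,213,232))): rect(reg(*a,.06,.08),nm)
b=reg(205,275,110,262,.085,.115)&(hsv[...,0]>18)&(hsv[...,0]<35)&(hsv[...,1]>90)
rect(b,"sawback"); 
h=reg(200,245,235,300,.09,.14)&(f[...,0]<130); rect(h,"handle")
t=reg(180,272,150,250,.045,.062); rect(t,"till tops")
rect(reg(275,320,100,148,.04,.08),"lattice"); rect(reg(420,470,95,145,.1,.2),"bottle")
d=reg(180,215,150,290,.05,.1); rect(d,"small")
E
```

```text
walls 1899 z med 0.0679 rect [533.1 -65.5] [ 90.3 299.9] 0.9
   mean [ 0.5332 -0.0651] dir [-0.0095  1.    ] angle deg 90.55
batten 1902 z med 0.0419 rect [ 534.1 -112.5] [ 88.1 393.8] 1.67
   mean [ 0.5423 -0.145 ] dir [-0.0316  0.9995] angle deg 91.81
wallU 946 z med 0.068 rect [568.9 -64.5] [ 18.9 299. ] 1.15
   mean [ 0.5686 -0.0628] dir [-0.0167  0.9999] angle deg 90.95
wallL 924 z med 0.068 rect [496.8 -66.6] [ 17.7 298.9] 0.98
   mean [ 0.4968 -0.0669] dir [-0.0172  0.9999] angle deg 90.99
sawback 501 z med 0.1015 rect [572.5 232.4] [ 10.5 295.6] 80.39
   mean [0.565  0.2334] dir [-0.9857  0.1688] angle deg 170.28
handle 536 z med 0.1146 rect [385.1 264.7] [ 23.7 110.4] 80.45
   mean [0.3801 0.2638] dir [-0.9878  0.1559] angle deg 171.03
till tops 1149 z med 0.0545 rect [541.  283.4] [171.  261.7] 80.42
   mean [0.5445 0.2814] dir [-0.9834  0.1816] angle deg 169.54
lattice 515 z med 0.0577 rect [730.9 116.6] [69.7 69.6] 62.3
   mean [0.7297 0.1171] dir [-0.9987  0.0517] angle deg 177.04
bottle 570 z med 0.1224 rect [ 732.  -240.8] [58.  51.8] 45.76
   mean [ 0.728  -0.2375] dir [0.701  0.7131] angle deg 45.49
small 1142 z med 0.0667 rect [487.7 340. ] [310.   79.8] 3.17
   mean [0.4693 0.3421] dir [-0.9928  0.1194] angle deg 173.14
```

```bash
cat >> h.py <<'E'
def to(target,yaw=None):
    st=arm.state(); R=np.array(st["ee_rot"]); p=np.array(st["tcp_pos"]); d=R.T@(np.array(target)-p)
    y=np.degrees(np.arctan2(R[1,1],R[0,1])); print("tcp",p.round(4),"yawY",y.round(2),"t",st["t"],"-> tool delta",d.round(4), "" if yaw is None else "turn %.4f"%-np.radians(yaw-y))
E
python3 - <<'E'
from h import *
s=np.load("pics/top0.npy",allow_pickle=True).item(); P=cloud(s); v,u=np.mgrid[:400,:640]
m=(u>436)&(u<480)&(v>190)&(v<220)&(P[...,2]>.035)&(P[...,2]<.05)
q=P[m]; print("overhang",q.min(0),q.max(0)); r=cv2.minAreaRect((q[:,:2]*1000).astype(np.float32)); print(r)
c=np.array([.5331,-.0655]); print("end box y", ((q[:,:2]-c)@np.array([-.017,1])).min())
y=q[:,1].min()
to([.537,y-.06,.25]); 
E
```

```text
overhang [ 0.52752115 -0.30912563  0.03528051] [ 0.56118975 -0.23394927  0.04897276]
((544.3300170898438, -271.49127197265625), (32.58625411987305, 75.31700897216797), 1.427596092224121)
end box y -0.24383365151568148
tcp [0.1319 0.5851 0.2489] yawY 77.29 t 0.1 -> tool delta [-6.051e-01 -8.417e-01  4.000e-04]
```

{"fn": "carry_out", "kwargs": {"deltas": [[1,-0.0254,-0.035,0,0],[1,-0.0254,-0.035,0,0],[1,-0.0254,-0.035,0,0],[1,-0.0254,-0.035,0,0],[1,-0.0254,-0.035,0,0],[1,-0.0254,-0.035,0,0],[1,-0.0254,-0.035,0,0],[1,-0.0254,-0.035,0,0],[1,-0.0254,-0.035,0,0],[1,-0.0254,-0.035,0,0],[1,-0.0254,-0.035,0,0],[1,-0.0254,-0.035,0,0]], "squeeze": 40}}

```text
t: 1.3
tcp_pos: [0.3371, 0.1069, 0.2498]
ee_rot: [[-0.976, 0.22, 0.0], [0.22, 0.976, 0.0], [-0.0, 0.0, -1.0]]
contact_force: [1.8, 0.2, 0.2]
gripper_width: -0.0003
grip_force: 0.0
```

{"fn": "carry_out", "kwargs": {"deltas": [[1,-0.0254,-0.035,0,0],[1,-0.0254,-0.035,0,0],[1,-0.0254,-0.035,0,0],[1,-0.0254,-0.035,0,0],[1,-0.0254,-0.035,0,0],[1,-0.0254,-0.035,0,0],[1,-0.0254,-0.035,0,0],[1,-0.0254,-0.035,0,0],[1,-0.0254,-0.035,0,0],[1,-0.0254,-0.035,0,0],[1,-0.0254,-0.035,0,0],[1,-0.0254,-0.035,0,0]]}}

```text
t: 2.5
tcp_pos: [0.5422, -0.3699, 0.2491]
ee_rot: [[-0.975, 0.22, -0.001], [0.22, 0.975, 0.001], [0.001, 0.001, -1.0]]
contact_force: [-0.0, 0.0, 0.6]
gripper_width: 0.0001
grip_force: 0.0
```

```bash
python3 - <<'E'
from h import *
to([.543,-.35,.035],90.98); s=arm.state(); print(s["gripper_width"],s["qpos"])
E
```

```text
tcp [ 0.5422 -0.3699  0.2491] yawY 77.28 t 2.5 -> tool delta [0.0034 0.0194 0.2142] turn -0.2390
0.00013920727037452154 [-6.50470895e-01  2.47867109e-01  1.05796996e+00  1.08206988e-04
  1.83673187e+00 -1.99930376e+00]
```

{"fn": "carry_out", "kwargs": {"deltas": [[1,0,0,0.04,-0.08],[1,0,0,0.04,-0.08],[1,0,0,0.04,-0.08],[1,0,0,0.04,0],[1,0,0,0.03,0],[1,0,0,0.023,0],[1,0,0.02,0,0],[1,0,0.015,0,0],[1,0,0.01,0,0],[1,0,0.01,0,0],[1,0,0.01,0,0]]}}

```text
t: 3.6
tcp_pos: [0.5411, -0.3029, 0.038]
ee_rot: [[-1.0, -0.018, 0.001], [-0.018, 1.0, -0.001], [-0.001, -0.001, -1.0]]
contact_force: [-0.3, -0.9, 0.5]
gripper_width: -0.0001
grip_force: 0.7
```

```bash
python3 - <<'E'
from h import *
s=snap("top","top1"); to([.543,-.27,.035],90.98); print(arm.state()["contact_force"])
P=cloud(s);v,u=np.mgrid[:400,:640]
m=(u>300)&(u<480)&(v>190)&(v<220)&(P[...,2]>.036)&(P[...,2]<.048); q=P[m][:,:2]-[.5331,-.0655]
by=q@[-.0171,1.]; bx=q@[1.,.0171]; k=(bx>.0)&(bx<.015); print(by[k].min(),by[k].max())
E
```

```text
tcp [ 0.5412 -0.3014  0.0379] yawY 91.1 t 3.65 -> tool delta [-0.0024  0.0313  0.0029] turn 0.0020
[ 0.78001132  1.25901469 -0.581473  ]
-0.1918517468946831 0.09887157103820872
```

{"fn": "carry_out", "kwargs": {"deltas": [[1,0,0.01,0,0],[1,0,0.008,0,0],[1,0,0.005,0,0],[1,0,0.003,0,0],[1,0,0.002,0,0],[1,0,0.001,0,0]]}}

```text
t: 4.25
tcp_pos: [0.5402, -0.2743, 0.037]
ee_rot: [[-1.0, -0.018, 0.0], [-0.018, 1.0, -0.0], [-0.0, -0.0, -1.0]]
contact_force: [0.4, -1.5, 1.0]
gripper_width: 0.0001
grip_force: 0.9
```

{"fn": "carry_out", "kwargs": {"deltas": [[1,0,0.001,0,0],[1,0,0.001,0,0],[1,0,0,0,0]]}}

```text
t: 4.55
tcp_pos: [0.5401, -0.2722, 0.037]
ee_rot: [[-1.0, -0.018, 0.0], [-0.018, 1.0, 0.0], [-0.0, 0.0, -1.0]]
contact_force: [0.9, -1.5, 0.5]
gripper_width: -0.0001
grip_force: 0.7
```

{"fn": "carry_out", "kwargs": {"deltas": [[1,0,0.001,0,0],[1,0,0.001,0,0],[1,0,0.001,0,0],[1,0,0,0,0]]}}

```text
t: 4.95
tcp_pos: [0.54, -0.271, 0.0371]
ee_rot: [[-1.0, -0.017, 0.0], [-0.017, 1.0, -0.003], [-0.0, -0.003, -1.0]]
contact_force: [0.5, -8.2, -0.8]
gripper_width: -0.0001
grip_force: 4.0
```

{"fn": "carry_out", "kwargs": {"deltas": [[1,0,0,0,0],[1,0,0,0,0],[1,0,-0.008,0,0],[1,0,-0.015,0,0],[1,0,0,-0.04,0],[1,0,0,-0.05,0],[1,0,0,-0.05,0],[0.5,0,0,-0.05,0],[0.5,0,0,-0.04,0]]}}

```text
t: 5.85
tcp_pos: [0.5405, -0.2928, 0.2704]
ee_rot: [[-1.0, -0.018, 0.002], [-0.018, 1.0, -0.001], [-0.002, -0.001, -1.0]]
contact_force: [1.2, 0.1, 0.1]
gripper_width: 0.0284
grip_force: 0.0
```

{"fn": "carry_out", "kwargs": {"deltas": [[0.5,0,0.04,0,0],[0.5,0,0.045,0,0],[0.5,0,0.045,0,0],[0.5,0,0.045,0,0],[0.5,0,0.04,0,0],[0.5,0,0.01,0,0],[0.5,0,0,0,0]]}}

```text
t: 6.55
tcp_pos: [0.5366, -0.0663, 0.267]
ee_rot: [[-1.0, -0.021, -0.0], [-0.021, 1.0, 0.0], [0.0, 0.0, -1.0]]
contact_force: [-0.8, -0.6, -0.3]
gripper_width: 0.0425
grip_force: 0.0
```

```bash
python3 - <<'E'
from h import *
s=snap("wrist","w1"); print(np.round(s["extrinsics"],3).tolist(),s["fx"],s["cx"],s["cy"]); to([.5281,.2399,.25],80.35)
s=snap("top","top2");P=cloud(s);v,u=np.mgrid[:400,:640]
m=(u>300)&(u<480)&(v>190)&(v<220)&(P[...,2]>.036)&(P[...,2]<.048); q=P[m][:,:2]-[.5331,-.0655]
by=q@[-.0171,1.]; bx=q@[1.,.0171]; k=(bx>.0)&(bx<.015); print(by[k].min(),by[k].max())
E
```

```text
[[-0.021, 0.954, 0.298, 0.46], [1.0, 0.02, 0.006, -0.068], [-0.0, 0.298, -0.955, 0.391], [0.0, 0.0, 0.0, 1.0]] 326.77330732158265 318.1193267814641 205.9669306318988
tcp [ 0.5366 -0.0676  0.2669] yawY 91.1 t 6.6 -> tool delta [0.0026 0.3076 0.0168] turn 0.1876
-0.1894320877009736 0.13059609738916533
```

View pics/w1.png

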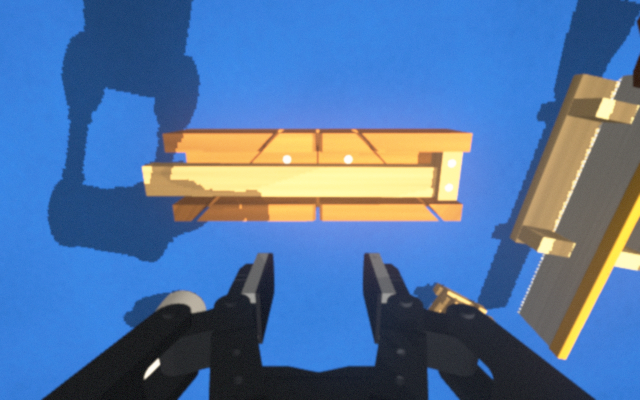

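The batten is home: its ends are at box y −0.189 and 0.131. In the wrist view the straight slot shows in both walls at u≈318 (rows ~140 and ~212). I'll measure it.

```bash
python3 - <<'E'
from h import *
def slots(s,pts,w=9):
    g=cv2.cvtColor(s["frame"],cv2.COLOR_RGB2GRAY).astype(float); E=np.array(s["extrinsics"]); out=[]
    for (u0,v0,v1) in pts:
        for v in range(v0,v1):
            row=g[v,u0-w:u0+w+1]; d=np.clip(np.median(row)-row-15,0,None)
            if d.sum()>0:
                u=u0-w+(d*np.arange(len(d))).sum()/d.sum()
                r=E[:3,:3]@[(u-s["cx"])/s["fx"],(v-s["cy"])/s["fy"],1]; X=E[:3,3]+r*(.068-E[2,3])/r[2]; out.append(X)
    return np.array(out)
s=np.load("pics/w1.npy",allow_pickle=True).item(); A=slots(s,[(318,133,150),(318,204,220)]); print("wrist",A.round(4)); 
P=cloud(s);v,u=np.mgrid[:400,:640]; m=(u<490)&(P[...,2]>.063)&(P[...,2]<.073)&(v>120)&(v<225)&(u>120)
print(cv2.minAreaRect((P[m][:,:2]*1000).astype(np.float32)))
m=(u>490)&(P[...,2]>.09)&(P[...,2]<.115)&(v>160); print("saw partial", P[m].mean(0))
E
```

```text
wrist [[ 0.4865 -0.0656  0.068 ]
 [ 0.4875 -0.0672  0.068 ]
 [ 0.4885 -0.0673  0.068 ]
 [ 0.4894 -0.0674  0.068 ]
 [ 0.4904 -0.0672  0.068 ]
 [ 0.4913 -0.0673  0.068 ]
 [ 0.4923 -0.0672  0.068 ]
 [ 0.4933 -0.0672  0.068 ]
 [ 0.4942 -0.0672  0.068 ]
 [ 0.4952 -0.0672  0.068 ]
 [ 0.4961 -0.0673  0.068 ]
 [ 0.4971 -0.0672  0.068 ]
 [ 0.4981 -0.0673  0.068 ]
 [ 0.499  -0.0673  0.068 ]
 [ 0.5    -0.0672  0.068 ]
 [ 0.501  -0.0672  0.068 ]
 [ 0.502  -0.0671  0.068 ]
 [ 0.5584 -0.0662  0.068 ]
 [ 0.5595 -0.0661  0.068 ]
 [ 0.5606 -0.0661  0.068 ]
 [ 0.5617 -0.0659  0.068 ]
 [ 0.5627 -0.0658  0.068 ]
 [ 0.5638 -0.0656  0.068 ]
 [ 0.5649 -0.0655  0.068 ]
 [ 0.566  -0.0653  0.068 ]
 [ 0.5671 -0.0653  0.068 ]
 [ 0.5682 -0.0652  0.068 ]
 [ 0.5693 -0.0652  0.068 ]
 [ 0.5704 -0.0653  0.068 ]
 [ 0.5715 -0.0652  0.068 ]
 [ 0.5726 -0.065   0.068 ]
 [ 0.5737 -0.065   0.068 ]
 [ 0.5748 -0.0651  0.068 ]]
((531.3397827148438, -67.115478515625), (90.69590759277344, 300.71722412109375), 1.2762434482574463)
saw partial [0.61668594 0.21737778 0.09768988]
```

{"fn": "carry_out", "kwargs": {"deltas": [[0.5,0,0.03,0,0.04],[0.5,0,0.045,0,0.05],[0.5,0,0.045,0,0.05],[0.5,0,0.045,0,0.05],[0.5,0,0.045,0,0],[0.5,0,0.045,0,0],[0.5,0,0.03,0,0],[0.5,0,0.01,0,0]]}}

```text
t: 7.45
tcp_pos: [0.5686, 0.2264, 0.2657]
ee_rot: [[-0.985, 0.17, -0.002], [0.17, 0.985, -0.0], [0.002, -0.0, -1.0]]
contact_force: [-0.1, -0.1, 0.4]
gripper_width: 0.0432
grip_force: 0.0
```

```bash
python3 - <<'E'
from h import *
s=snap("wrist","w2"); to([.5281,.2399,.2],80.35)
P=cloud(s);v,u=np.mgrid[:400,:640]; hsv=cv2.cvtColor(s["frame"],cv2.COLOR_RGB2HSV)
m=(P[...,2]>.096)&(P[...,2]<.108)&(hsv[...,0]>15)&(hsv[...,0]<36)&(hsv[...,1]>90)
m=cv2.morphologyEx(m.astype(np.uint8),cv2.MORPH_OPEN,np.ones((2,2)))>0
q=P[m];print(m.sum(),q.mean(0),cv2.minAreaRect((q[:,:2]*1000).astype(np.float32)))
E
```

```text
tcp [0.5685 0.2265 0.2657] yawY 80.21 t 7.5 -> tool delta [0.042  0.0064 0.0658] turn -0.0024
3480 [0.54945505 0.23295565 0.09618419] ((612.782470703125, 223.47335815429688), (12.770267486572266, 378.3236083984375), 80.48681640625)
```

View pics/w2.png

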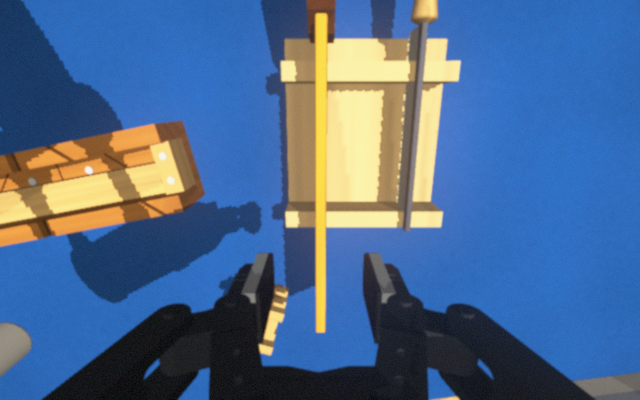

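The brass back runs straight from (321,12) to (320,332), nearly along the gripper's mid-line (u≈318). The small saw is about 90 px to its right.

```bash
python3 - <<'E'
from h import *
s=np.load("pics/w2.npy",allow_pickle=True).item(); hsv=cv2.cvtColor(s["frame"],cv2.COLOR_RGB2HSV); E=np.array(s["extrinsics"])
b=cv2.inRange(hsv,(18,150,90),(36,255,255)); out=[]
def ray(u,v,z):
    r=E[:3,:3]@[(u-s["cx"])/s["fx"],(v-s["cy"])/s["fy"],1]; return E[:3,3]+r*(z-E[2,3])/r[2]
for v in range(50,335,20):
    u=np.where(b[v,305:338])[0]+305
    if len(u)>3: print(v,u.min(),u.max(),ray((u.min()+u.max())/2,v,.101).round(4))
vv=np.where(b[:,315:326].sum(1)>0)[0]; print(vv.min(),vv.max(),ray(320.5,vv.max()+.5,.101),ray(320.5,vv.min(),.101))
E
```

```text
50 315 326 [0.4521 0.2483 0.101 ]
70 315 325 [0.4668 0.2454 0.101 ]
90 315 326 [0.4821 0.2432 0.101 ]
110 315 325 [0.4978 0.2401 0.101 ]
130 315 326 [0.5142 0.2377 0.101 ]
150 315 325 [0.531  0.2344 0.101 ]
170 315 325 [0.5485 0.2314 0.101 ]
190 315 325 [0.5667 0.2283 0.101 ]
210 315 325 [0.5856 0.2251 0.101 ]
230 316 324 [0.6052 0.2218 0.101 ]
250 316 324 [0.6256 0.2183 0.101 ]
270 316 324 [0.6469 0.2147 0.101 ]
290 317 324 [0.669  0.2114 0.101 ]
310 317 324 [0.6921 0.2075 0.101 ]
330 317 323 [0.716  0.2029 0.101 ]
12 331 [0.71793973 0.20310632 0.101     ] [0.42540947 0.25282619 0.101     ]
```

```bash
python3 - <<'E'
from h import *
to([.5265,.2365,.15],80.35)
E
```

```text
tcp [0.5685 0.2265 0.2657] yawY 80.21 t 7.5 -> tool delta [0.043  0.0028 0.1158] turn -0.0024
```

{"fn": "carry_out", "kwargs": {"deltas": [[0.5,0.02,0.0015,0.03,0],[0.5,0.023,0.0015,0.03,-0.002],[0.5,0,0,0.03,0],[0.5,0,0,0.02,0],[0.5,0,0,0.006,0],[0.5,0,0,0,0]]}}

```text
t: 8.1
tcp_pos: [0.5261, 0.2339, 0.1503]
ee_rot: [[-0.985, 0.171, -0.002], [0.171, 0.985, -0.001], [0.001, -0.001, -1.0]]
contact_force: [-0.5, -0.4, 0.2]
gripper_width: 0.0427
grip_force: 0.0
```

```bash
python3 - <<'E'
from h import *
s=snap("wrist","w3"); to([.5265,.2365,.093],80.35); hsv=cv2.cvtColor(s["frame"],cv2.COLOR_RGB2HSV); E=np.array(s["extrinsics"]); p=arm.state()["tcp_pos"]; R=arm.state()["ee_rot"]
b=cv2.inRange(hsv,(18,150,90),(36,255,255))
def ray(u,v,z):
    r=E[:3,:3]@[(u-s["cx"])/s["fx"],(v-s["cy"])/s["fy"],1]; return E[:3,3]+r*(z-E[2,3])/r[2]
for v in range(20,395,30):
    u=np.where(b[v,270:370])[0]+270
    if len(u)>3: X=ray((u.min()+u.max())/2,v,.101); print(v,u.min(),u.max(),X.round(4),"tool",(R.T@(X-p)).round(4))
E
```

```text
tcp [0.5266 0.2344 0.1517] yawY 80.17 t 8.15 -> tool delta [0.0005 0.002  0.0587] turn -0.0031
50 314 330 [0.4262 0.253  0.101 ] tool [0.1021 0.0011 0.0507]
80 312 332 [0.4395 0.2507 0.101 ] tool [0.0886 0.0012 0.0507]
110 312 331 [0.4536 0.2481 0.101 ] tool [0.0743 0.001  0.0507]
140 313 331 [0.4684 0.2458 0.101 ] tool [0.0593 0.0013 0.0507]
170 313 330 [0.484  0.2429 0.101 ] tool [0.0434 0.0011 0.0507]
200 313 330 [0.5006 0.2401 0.101 ] tool [0.0266 0.0011 0.0507]
230 313 329 [0.518  0.2368 0.101 ] tool [0.0089 0.0009 0.0507]
260 314 329 [0.5366 0.2339 0.101 ] tool [-0.0099  0.0012  0.0507]
290 313 329 [0.5563 0.2303 0.101 ] tool [-0.0299  0.001   0.0507]
320 314 329 [0.5773 0.227  0.101 ] tool [-0.0512  0.0014  0.0507]
350 314 328 [0.5996 0.2229 0.101 ] tool [-0.0739  0.0011  0.0508]
```

View pics/w3.png

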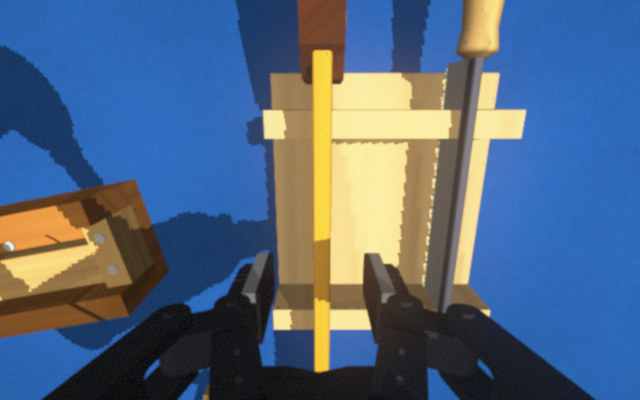

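The brass back is at u≈321, parallel to the fingers and 1 mm off-centre between them. I'll descend and grip.

{"fn": "carry_out", "kwargs": {"deltas": [[0.5,0,0.001,0.025,-0.003],[0.5,0,0,0.02,0],[0.5,0,0,0.012,0],[0.5,0,0,0,0],[1,0,0,0,0],[1,0,0,0,0],[1,0,0,0,0],[1,0,0,0,0],[1,0,0,0,0]], "squeeze": 60}}

```text
t: 9.05
tcp_pos: [0.527, 0.237, 0.096]
ee_rot: [[-0.986, 0.166, 0.003], [0.166, 0.986, 0.001], [-0.003, 0.002, -1.0]]
contact_force: [-0.3, 0.5, 4.8]
gripper_width: 0.0083
grip_force: 60.1
```

{"fn": "carry_out", "kwargs": {"deltas": [[1,0,0,-0.005,0],[1,0,0,-0.01,0],[1,0,0,-0.015,0],[1,0,0,-0.02,0],[1,0,0,-0.025,0],[1,0,0,-0.025,0],[1,0,0,-0.02,0],[1,0,0,0,0],[1,0,0,0,0]]}}

```text
t: 9.95
tcp_pos: [0.5261, 0.2364, 0.2142]
ee_rot: [[-0.986, 0.166, 0.0], [0.166, 0.986, -0.0], [-0.001, -0.0, -1.0]]
contact_force: [-0.5, -0.5, -6.0]
gripper_width: 0.0085
grip_force: 58.8
```

```bash
python3 - <<'E'
from h import *
s=snap("scene","s2"); cv2.imwrite("pics/s2c.png",cv2.resize(s["frame"][60:320,220:620,::-1],None,fx=2,fy=2)); st=arm.state(); print(st["tcp_pos"],st["contact_force"],st["ft_torque"],st["gripper_width"],st["grip_force"])
E
```

```text
[0.52570594 0.2363386  0.21286335] [ 0.74650226 -0.18654724 -5.85461911] [-0.05031379  0.02138315 -0.00508547] 0.008784378416318338 58.813496232032776
```

View pics/s2c.png

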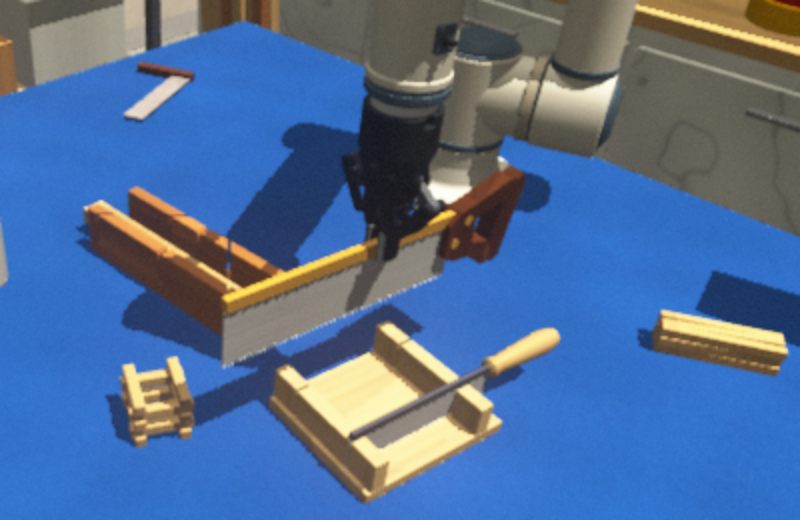

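The saw is clear of the stand, upright and level, and the stand and small saw are undisturbed. Next I'll carry it to 25 mm beside the slot and measure the saw and slot in the same wrist view.

```bash
python3 - <<'E'
from h import *
to([.533,-.040,.2],91.2)
E
```

```text
tcp [0.5257 0.2363 0.2129] yawY 80.44 t 10.0 -> tool delta [-0.0531 -0.2713  0.0131] turn -0.1879
```

{"fn": "carry_out", "kwargs": {"deltas": [[1,-0.003,-0.015,0,0],[1,-0.005,-0.025,0,0],[1,-0.006,-0.03,0,0],[1,-0.006,-0.03,0,0],[1,-0.006,-0.03,0,0],[1,-0.006,-0.03,0,0],[1,-0.006,-0.03,0,0],[1,-0.006,-0.03,0,0],[1,-0.005,-0.025,0,0],[1,-0.003,-0.015,0,0],[1,-0.002,-0.012,0,0]]}}

```text
t: 11.1
tcp_pos: [0.5336, -0.0418, 0.2129]
ee_rot: [[-0.986, 0.167, -0.002], [0.167, 0.986, 0.0], [0.002, -0.0, -1.0]]
contact_force: [0.0, 1.1, -5.9]
gripper_width: 0.0089
grip_force: 58.9
```

{"fn": "carry_out", "kwargs": {"deltas": [[1,0,0,0,-0.03],[1,0,0,0,-0.05],[1,0,0,0,-0.05],[1,0,0,0,-0.04],[1,0,0,0,-0.018],[1,0,0,0,0],[1,0,0,0,0]]}}

```text
t: 11.8
tcp_pos: [0.5342, -0.04, 0.2139]
ee_rot: [[-1.0, -0.021, -0.0], [-0.021, 1.0, 0.0], [0.0, 0.0, -1.0]]
contact_force: [-0.1, 0.0, -5.3]
gripper_width: 0.0084
grip_force: 58.9
```

```bash
python3 - <<'E'
from h import *
s=snap("wrist","w4"); to([.533,-.066,.2],91.2); snap("top","top4")
E
```

```text
tcp [ 0.5341 -0.0402  0.2139] yawY 91.22 t 11.85 -> tool delta [ 0.0017 -0.0258  0.0139] turn 0.0004
```

View pics/w4.png

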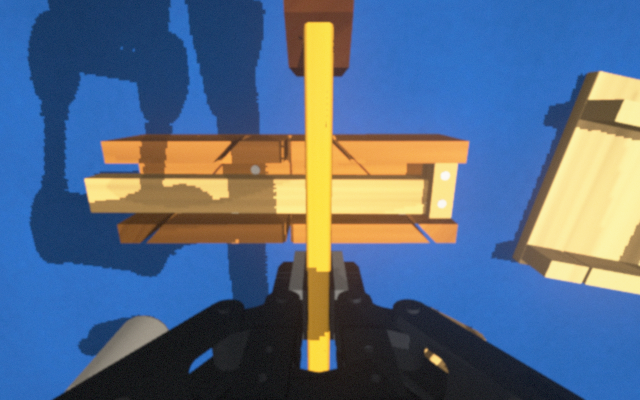

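The saw back is at u≈319. The slot is at u≈286 in the near wall (rows ~140–158) and u≈290 in the far wall (rows ~222–240).

```bash
cat >> h.py <<'E'
def ray(s,u,v,z):
    E=np.array(s["extrinsics"]); r=E[:3,:3]@[(u-s["cx"])/s["fx"],(v-s["cy"])/s["fy"],1]; return E[:3,3]+r*(z-E[2,3])/r[2]
E
python3 - <<'E'
from h import *
s=np.load("pics/w4.npy",allow_pickle=True).item(); p=np.array([.5341,-.0402,.2139]); st=arm.state(); R=st["ee_rot"]
g=cv2.cvtColor(s["frame"],cv2.COLOR_RGB2GRAY).astype(float); hsv=cv2.cvtColor(s["frame"],cv2.COLOR_RGB2HSV)
b=cv2.inRange(hsv,(18,150,60),(36,255,255)); W=[]
def T(u,v,z): return R.T@(ray(s,u,v,z)-p)
for v in list(range(30,125,4)):
    u=np.where(b[v,295:345])[0]+295; W.append(T((u.min()+u.max())/2,v,p[2]+.005))
W=np.array(W); k=np.polyfit(W[:,0],W[:,1],1); print("saw back tool y at x0",k[1].round(4),"slope deg",np.degrees(np.arctan(k[0])).round(2),W[[0,-1]].round(4))
S=[]
for (u0,v0,v1) in((285,142,158),(290,224,240)):
    for v in range(v0,v1):
        row=g[v,u0-9:u0+10]; d=np.clip(np.median(row)-row-15,0,None)
        if d.sum()>0: S.append(T(u0-9+(d*np.arange(19)).sum()/d.sum(),v,.068))
S=np.array(S); k2=np.polyfit(S[:,0],S[:,1],1); print("slot tool y at x0",k2[1].round(4),"slope",np.degrees(np.arctan(k2[0])).round(2),np.std(S[:,1]-np.polyval(k2,S[:,0])),len(S)); print(S[::5].round(4))
# saw side: handle lower/upper for lean; and top cam
t=np.load("pics/top4.npy",allow_pickle=True).item(); P=cloud(t); h=cv2.cvtColor(t["frame"],cv2.COLOR_RGB2HSV)
m=(P[...,2]>.19)&(P[...,2]<.24)&(h[...,0]>18)&(h[...,0]<35)&(h[...,1]>90)
r=cv2.minAreaRect((P[m][:,:2]*1000).astype(np.float32)); print("top saw back",m.sum(),r,np.median(P[m][:,2]))
for lo,hi in((P[m][:,0].min(),.48),(.6,.75)):
    q=P[m]; q=q[(q[:,0]>lo)&(q[:,0]<hi)]; print(q.mean(0) if len(q) else None)
print(st["ft_torque"])
E
```

```text
saw back tool y at x0 0.0007 slope deg -0.33 [[ 0.0997  0.0003 -0.005 ]
 [ 0.0706  0.0003 -0.005 ]]
slot tool y at x0 -0.0283 slope 2.23 0.0008067557720251934 32
[[ 0.0471 -0.0269  0.1459]
 [ 0.0431 -0.0266  0.1459]
 [ 0.039  -0.0267  0.1459]
 [ 0.0349 -0.0274  0.1459]
 [-0.0279 -0.0283  0.1459]
 [-0.0326 -0.0301  0.1459]
 [-0.0374 -0.0309  0.1459]]
top saw back 252 ((580.5814819335938, -37.324256896972656), (294.27685546875, 8.647623062133789), 1.3239450454711914) 0.21899808310148838
[ 0.45668198 -0.03932879  0.21924416]
[ 0.6994737  -0.03394248  0.21864492]
[ 0.00372989  0.01562331 -0.01747135]
```

{"fn": "carry_out", "kwargs": {"deltas": [[1,0,-0.007,0,0],[1,0,-0.007,0,0],[1,0,-0.007,0,0],[1,0,-0.0067,0,0],[1,0,0,0.015,0],[1,0,0,0.02,0],[1,0,0,0.015,0],[1,0,0,0.006,0],[1,0,0,0,0],[1,0,0,0,0]]}}

```text
t: 12.9
tcp_pos: [0.535, -0.0682, 0.1585]
ee_rot: [[-1.0, -0.021, 0.001], [-0.021, 1.0, -0.0], [-0.001, -0.0, -1.0]]
contact_force: [-0.2, -0.1, -3.9]
gripper_width: 0.0084
grip_force: 58.9
```

```bash
python3 - <<'E'
from h import *
s=snap("scene","s5"); t=snap("top","top5"); st=arm.state(); print(st["tcp_pos"],st["contact_force"],st["ft_torque"])
f=s["frame"][...,::-1]; u,v=proj(s,[.58,-.066,.07]); u,v=int(u),int(v); print(u,v)
c=f[max(v-45,0):v+45,u-60:u+60]; cv2.imwrite("pics/s5c.png",cv2.resize(c,None,fx=6,fy=6,interpolation=cv2.INTER_CUBIC))
E
```

```text
[ 0.53526967 -0.06824105  0.15922573] [ 0.0465539  -0.08622187 -5.05269274] [ 0.00923932 -0.03631999  0.03639476]
298 186
```

View pics/s5c.png

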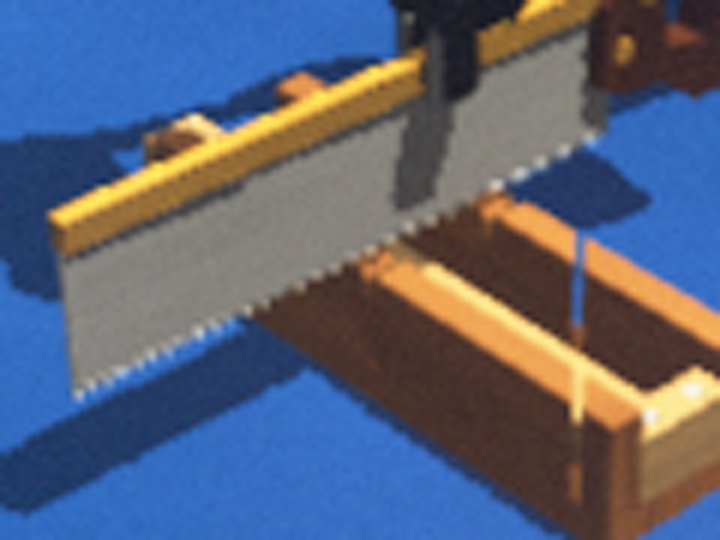

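The saw is upright, with its teeth just above both walls. The notches at (375,262) and (490,200) lie right at its tooth line. I'll lower it slowly, watching the force.

{"fn": "carry_out", "kwargs": {"deltas": [[1,0,0,0.003,0],[1,0,0,0.003,0],[1,0,0,0.003,0],[1,0,0,0.002,0],[1,0,0,0,0]]}}

```text
t: 13.5
tcp_pos: [0.5345, -0.0682, 0.1463]
ee_rot: [[-1.0, -0.021, -0.001], [-0.021, 1.0, 0.0], [0.001, 0.0, -1.0]]
contact_force: [-0.0, 0.5, -4.9]
gripper_width: 0.009
grip_force: 59.0
```

{"fn": "carry_out", "kwargs": {"deltas": [[1,0,0,0.002,0],[1,0,0,0.002,0],[1,0,0,0,0]]}}

```text
t: 13.8
tcp_pos: [0.5346, -0.0682, 0.1426]
ee_rot: [[-1.0, -0.021, -0.001], [-0.021, 1.0, 0.0], [0.001, 0.0, -1.0]]
contact_force: [0.1, -0.0, -5.9]
gripper_width: 0.0088
grip_force: 59.0
```

{"fn": "carry_out", "kwargs": {"deltas": [[1,0,0,0.002,0],[1,0,0,0.002,0],[1,0,0,0.002,0],[1,0,0,0,0]]}}

```text
t: 14.2
tcp_pos: [0.5345, -0.0682, 0.1365]
ee_rot: [[-1.0, -0.021, -0.001], [-0.021, 1.0, 0.0], [0.001, 0.0, -1.0]]
contact_force: [0.2, 0.5, -5.1]
gripper_width: 0.0084
grip_force: 59.0
```

{"fn": "carry_out", "kwargs": {"deltas": [[1,0,0,0.003,0],[1,0,0,0.003,0],[1,0,0,0.002,0],[1,0,0,0,0]]}}

```text
t: 14.6
tcp_pos: [0.5345, -0.0682, 0.1284]
ee_rot: [[-1.0, -0.021, -0.001], [-0.021, 1.0, 0.0], [0.001, 0.0, -1.0]]
contact_force: [0.1, -0.7, -4.5]
gripper_width: 0.0091
grip_force: 59.0
```

{"fn": "carry_out", "kwargs": {"deltas": [[1,0,0,0.002,0],[1,0,0,0.001,0],[1,0,0,0.001,0],[1,0,0,0,0]]}}

```text
t: 15.0
tcp_pos: [0.5347, -0.0682, 0.1248]
ee_rot: [[-1.0, -0.021, -0.0], [-0.021, 1.0, 0.0], [0.0, 0.0, -1.0]]
contact_force: [-0.2, -0.1, -5.1]
gripper_width: 0.0091
grip_force: 59.0
```

{"fn": "carry_out", "kwargs": {"deltas": [[1,0,0,0.001,0],[1,0,0,0,0]]}}

```text
t: 15.2
tcp_pos: [0.5347, -0.0682, 0.1238]
ee_rot: [[-1.0, -0.021, -0.0], [-0.021, 1.0, 0.0], [0.0, 0.0, -1.0]]
contact_force: [0.4, 0.3, -5.0]
gripper_width: 0.0089
grip_force: 59.0
```

{"fn": "carry_out", "kwargs": {"deltas": [[1,0,0,0.001,0],[1,0,0,0,0]]}}

```text
t: 15.4
tcp_pos: [0.5348, -0.0683, 0.1231]
ee_rot: [[-1.0, -0.021, 0.0], [-0.021, 1.0, -0.0], [-0.0, -0.0, -1.0]]
contact_force: [0.5, -0.1, -4.5]
gripper_width: 0.0089
grip_force: 59.1
```

{"fn": "carry_out", "kwargs": {"deltas": [[1,0,0,0.0007,0],[1,0,0,0,0]]}}

```text
t: 15.6
tcp_pos: [0.5349, -0.0683, 0.123]
ee_rot: [[-1.0, -0.021, 0.001], [-0.021, 1.0, -0.0], [-0.001, -0.0, -1.0]]
contact_force: [-1.1, 0.1, -0.3]
gripper_width: 0.0089
grip_force: 59.6
```

Contact with the batten is at the expected height, bearing about 4.5 N. I'll add a touch more and verify.

{"fn": "carry_out", "kwargs": {"deltas": [[1,0,0,0.0005,0],[1,0,0,0,0],[1,0,0,0,0],[1,0,0,0,0]]}}

```text
t: 16.0
tcp_pos: [0.535, -0.0683, 0.1229]
ee_rot: [[-1.0, -0.021, 0.001], [-0.021, 1.0, -0.0], [-0.001, -0.0, -1.0]]
contact_force: [-3.0, 0.7, 5.5]
gripper_width: 0.0088
grip_force: 60.5
```

```bash
python3 - <<'E'
from h import *
s=snap("top","top6"); sc=snap("scene","s6"); P=cloud(s);v,u=np.mgrid[:400,:640]
F=[]
for _ in range(4): arm.snapshot("wrist"); F.append(arm.state()["contact_force"])
print(np.array(F).round(1),arm.state()["t"],arm.state()["ft_torque"])
m=(u>300)&(u<480)&(v>190)&(v<220)&(P[...,2]>.036)&(P[...,2]<.048); q=P[m][:,:2]-[.5331,-.0655]
by=q@[-.0171,1.]; bx=q@[1.,.0171]; k=(bx>.0)&(bx<.015); print("batten",by[k].min(),by[k].max())
h=cv2.cvtColor(s["frame"],cv2.COLOR_RGB2HSV)
m=(P[...,2]>.115)&(P[...,2]<.14)&(h[...,0]>18)&(h[...,0]<35)&(h[...,1]>90); q=P[m]
for a,b in((.42,.48),(.6,.65),(.68,.74)):
    k=q[(q[:,0]>a)&(q[:,0]<b)]; d=k[:,:2].mean(0)-[.5331,-.0655]; print("back box xy",d@[1,.0171],d@[-.0171,1],"z",np.median(k[:,2]))
x,y=proj(sc,[.58,-.066,.07]); x,y=int(x),int(y); cv2.imwrite("pics/s6c.png",cv2.resize(sc["frame"][y-50:y+50,x-65:x+65,::-1],None,fx=6,fy=6,interpolation=cv2.INTER_CUBIC))
E
```

```text
[[-3.2  0.7  5.5]
 [-3.   1.1  5.8]
 [-2.5  0.8  5.7]
 [-3.5  0.6  5.8]] 16.3 [0.08077136 0.6355216  0.05740932]
batten -0.18941621854565083 0.13061525858763348
back box xy -0.07674043137241264 -0.0005339784201489873 z 0.12840474999830537
back box xy nan nan z nan
back box xy 0.17079585987496237 0.0005183233446524552 z 0.1271263465923158<stdin>:11: RuntimeWarning: Mean of empty slice.
  ret = um.true_divide(
  return _methods._mean(a, axis=axis, dtype=dtype,
  ret = ret.dtype.type(ret / rcount)
```

View pics/s6c.png

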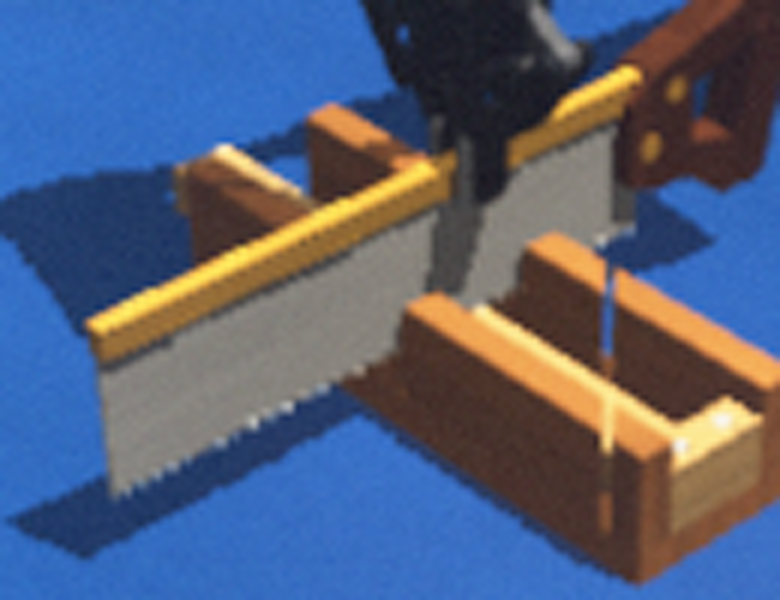

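The saw sits in both walls' slots, level, within 0.6 mm of the slot line. It bears about 11 N on the batten, which is still home. Handing in.

```bash
python3 -c "
from plant import arm
print(arm.close_job())"
```

```text
the job is handed in; nothing more can be done
None
```

The job is handed in, with no verdict returned: the batten is home against the stop, and the big saw is gripped by its back, upright and level in both straight slots, bearing about 11 N on the batten, at about 16 s of the 51 s allowed.

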